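# Hang the yellow chip guard on its post

### The job

In the turning workshop, lift the yellow chip guard out of its slotted stand by the wooden tab on its top edge and hang it on the grey post: lower its two steel eyes over the two brass pintle pins together until both eyes sit fully down, then let go. Leave the green guard standing where it is.

Things in the scene. Friction and masses are not known exactly. Their poses are not given: they have to be found in the camera images.
- guard_tab (a point): YELLOW chip guard (loose, 0.3-0.6 kg), centre of its dark wooden grip tab (14 x 40 x 35 mm in x, y, z), on top of an upright yellow-framed clear leaf 12 mm thick (x), 130 wide (y), 170 high (z up). Grip the tab from above across x. This point is 187.5 mm above the leaf's underside. At first it stands in a slot 30 mm deep, floor 8 mm above the table.
- guard_eye (a point): Yellow guard's UPPER steel eye (round knuckle, 26 mm vertical hole, 36 mm outside, 20 mm high): centre of its underside, 90 mm to +y and 52.5 mm below the tab's centre; same axes as the tab. The like lower eye is 120 mm straight below.
- post: Fixed grey post. Origin: table level, on the shared axis of its 2 upright brass pins: cones 28 mm tall, 22 mm thick at foot, 8 at tip. Eyes rest on round seats (36 mm) at z 40 and 160; tips at 68 and 188. The lower eye enters sideways from -y between z 68 and 150 (upper seat's underside). 34 mm column, 170 high, its near face 35 mm to +y of the axis. The hung leaf may point any way off the column.
- spare_tab (a point): GREEN guard, not to be moved: centre of its wooden tab. Otherwise like the yellow one, standing in a like stand at least 165 mm from it (nearer to or farther from the robot); carry the yellow one out to +y, clear of it.
There are look-alikes about, which are no part of the job. What is shaped like the post but purple or turquoise is not meant.

How it is judged (in metres and radians):
On the way:
1. the yellow guard is lifted clear of its stand (height (world z) of guard_tab above 0.235 m), for 0.1 s.
At the end, for the whole second after the job is handed in: The yellow guard hangs at rest on the post with both eyes down over the pins: the upper eye within 12 mm of the pin axis and its underside within 10 mm of its seat, the leaf upright within 10 degrees (so the lower eye is on its pin too), released; the green guard is within 30 mm of where it stood (horizontal distance between guard_eye and post below 0.012 m and z of guard_eye in the frame of post between 0.15 and 0.17 m and angle between guard_tab's own z axis and vertical below 0.17 rad and linear speed of guard below 0.03 m/s and distance of spare_tab from where it was at the start of the episode below 0.03 m); the robot touches nothing.
It fails at once if the green guard is moved or knocked over (distance of spare_tab from where it was at the start of the episode above 0.03 m).
It also fails if it takes over 42 s, if anything falls off the work surface, if the arm or the gripper's body presses on something with over 40 N, if the wrist force passes 120 N, or if a joint passes its speed limit or range.

### The arm

A 7-joint arm with a two-finger parallel gripper is mounted at the origin on the work surface. World frame = base frame: x ahead of the robot, y to its left, z up, the work surface at z = 0. Lengths are in mm, angles in rad, forces in N, time in s.
With the tool pointing down it reaches from about 350 to 900 mm from the base axis. Payload 7.2 kg.
Tool frame: the origin (TCP) lies on the mounting face of the last link; the fingertips stand 182 mm ahead of it and the grasp point (between the pads) lies 163 mm ahead of it; y points along the fingers, x is the direction in which the jaws open and shut, and the axes are right-handed (so a half turn about y gives the same grasp; the last joint's range is limited). The gripper opens to 88 mm and grips with 3 to 60 N. Pads are 20 mm wide; open, the fingers measure 115 mm over their backs; the gripper's body (75 mm by 178 mm) begins 61 mm behind the grasp point.
Start: joints at [-1.243, 0.411, -0.013, 1.596, 0.006, 1.134, -0.082], TCP at [240.974, 576.675, 404.653] pointing down, gripper open.
Joint ranges: [-2.95, 2.95], [-0.29, 1.99], [-1.47, 1.44], [0.14, 2.54], [-1.03, 4.17], [0.13, 1.85], [-2.86, 2.86]. Speed limits (rad/s): [2.39, 2.39, 3.01, 3.01, 3.14, 3.14, 3.14].

### API

Orientations are given as a 3x3 rotation matrix whose columns are the frame's x, y, z axes.
In Python, from station import sense, camera, camera_params, job_done, find_in, place_of gives the robot as it stands.
- The arm moves only by the tool play_rows, never from a script. Its arguments are lists of equal length, an entry for each row: "xyz": the shift along the tool's x, y, z in m, a list of three; "turn": the turn, a rotation vector about the tool's x, y, z in rad, a list of three; "fingers": the opening, from 0 (shut) to 1 (fully open). A call has 1 to 20 rows; each row is the pose to reach, as a shift and turn from the pose measured when the call began, along the tool's axes at that moment; what a row does not reach only later rows make up. A row lasts 1/12 s, in which the tool goes at most 41.7 mm and 7.16 degrees, less where a joint would pass 70% of its speed; a pose out of reach is approached as far as the arm can. A call with a gripper value outside its range is refused whole. The fingers move at their own pace and stop on an object; "force" is the grip in N (left out, the last holds). Time passes only in rows, so rows that repeat a pose let the fingers close. It gives the time, the measured TCP pose, the force and the opening at its end, in the units of the state.
- sense(): the state, without advancing time (a new reading comes with each control period).
- camera(name): name is "scene" or "top" or "wrist"; returns the picture (384x512x3 uint8, blue, green, red); there is no depth.
- camera_params(name): a dict with "fovy" (degrees; the focal length in pixels is half the picture's height over the tangent of half this angle, whatever the lens; pixels are square), "cx", "cy" (the principal point, pixels), "origin" and "attitude" of the camera in the world. Camera axes: x right, y up, looking along -z (the intrinsics and any distortion apply to the point x, -y, -z); pixel columns grow to the right and rows downward; lengths in mm; the calibration is good to about 2 mm. A picture is of the moment at which its call begins: read the wrist's pose just before it. camera_params takes no time and is no camera call; for the wrist camera it gives the pose at the moment of the call.
- job_done(): hands the job in, once; it reports no verdict.
Trained networks look in the newest picture that a camera, given by its name, has taken for a name from the list of things; names that differ only in an ending like _2 or _b are one class to them, and where a whole thing is asked for, a point or a joint stands for the part that bears it (a point fixed in the world has none). Each returns a list of dicts, best first, with "score" (0 to 1); they miss things now and then, are a little off and sometimes report something else, mostly with a low value. They report only what shows in the picture. A call takes as long as a camera call. They do not tell look-alikes from the thing itself.
- find_in(query, camera): "location" ([x, y, z] in mm, in world coordinates, good to about 4 mm: the middle of the surface that is visible of it).
- place_of(query, camera): "location" ([x, y, z] in mm, in world coordinates, good to about 4 mm: a listed point, or the origin of a listed thing).
The state is a dict: "clock": time; "joints": joint angles; "joint_vel": joint speeds; "tau": joint torques, N m; "tool_pos": TCP position; "orientation": TCP orientation; "wrist_force": force on the tool from outside, world axes, zero at the start; "moment": the same for the moment, N m; "gripper_width": opening from 0.0 (shut) to 1.0 (fully open).
Only numpy, scipy, OpenCV 4.12 (cv2) and the standard library are available. Lean on these libraries where they do the work, as an engineer would, in place of code of your own. Each camera call takes 0.05 s, during which the arm holds its last target.

## Working session

There is one attempt and no reset: what is moved stays moved. The work goes in short steps, Python scripts to look and compute and a tool call to move; the robot and the scene stay as the last step left them, time stands still between calls to the robot, and variables do not carry over. Pictures are saved under pics/ and viewed, and the job is handed in when it is done.

Besides the shell and the picture viewer there is one more tool, called after ">>>" in YAML: its name, and indented under it one key for each argument. play_rows: Moves the arm, as the interface text tells. Its arguments: {"type":"object","properties":{"xyz":{"type":"array"},"turn":{"type":"array"},"fingers":{"type":"array"},"force":{"type":"number"}},"required":["xyz","turn","fingers"]}

```bash
mkdir -p pics; ls
python3 - <<'E'
from station import *
import cv2, numpy as np
s=sense(); print(s['clock'],s['tool_pos'],np.round(s['orientation'],3).tolist(),s['gripper_width'],s['wrist_force'])
for c in ['scene','top']:
    im=camera(c); cv2.imwrite(f'pics/{c}1.png',im)
    p=camera_params(c); print(c,{k:(np.round(v,3).tolist()) if k not in('name',) else v for k,v in p.items() if not isinstance(v,str)}, [ (k,v) for k,v in p.items() if isinstance(v,str)])
    for q in ['guard_tab','guard_eye','post','spare_tab']:
        print(q,[(np.round(d['location']).tolist(),round(d['score'],2)) for d in place_of(q,c)])
print(sense()['clock'])
E
```

```text
pics
0.0 [240.90058808 576.47387974 403.84764242] [[0.386, -0.001, -0.923], [0.923, -0.001, 0.386], [-0.002, -1.0, -0.0]] 0.9978906640780731 [ 0.49528572 -0.03464068  0.07258689]
scene {'fovy': 42.076, 'cx': 257.983, 'cy': 192.824, 'origin': [1078.887, -456.358, 757.518], 'attitude': [[0.627, -0.533, 0.568], [0.779, 0.417, -0.468], [0.013, 0.736, 0.676]]} []
guard_tab [([409.0, -180.0, 197.0], 0.92)]
guard_eye [([431.0, -90.0, 144.0], 0.9)]
post [([574.0, 213.0, -0.0], 0.92), ([754.0, 200.0, -0.0], 0.7), ([362.0, 190.0, 4.0], 0.63)]
spare_tab [([606.0, -264.0, 191.0], 0.92)]
top {'fovy': 52.242, 'cx': 258.751, 'cy': 192.315, 'origin': [428.994, -18.617, 1089.925], 'attitude': [[0.007, 0.989, -0.151], [-1.0, 0.003, -0.027], [-0.027, 0.151, 0.988]]} []
guard_tab [([407.0, -174.0, 194.0], 0.66)]
guard_eye [([428.0, -90.0, 143.0], 0.7)]
post [([573.0, 217.0, 1.0], 0.65)]
spare_tab [([607.0, -264.0, 198.0], 0.65)]
0.5
```

View pictures.

View pics/scene1.png

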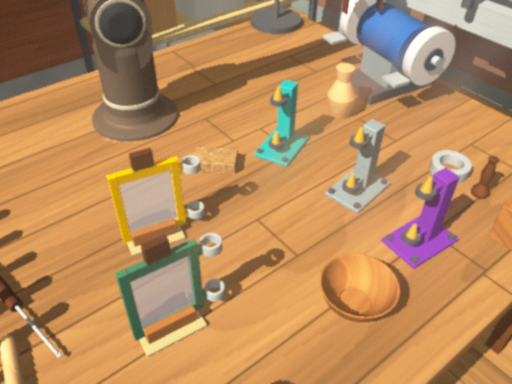

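View pics/top1.png

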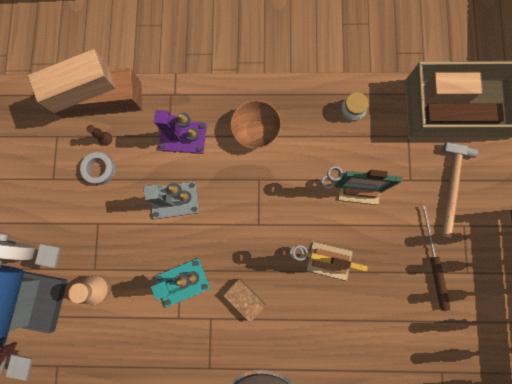

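```bash
cat > h.py <<'E'
import numpy as np, cv2
from station import *
def proj(p,P):
    P=np.atleast_2d(P).astype(float); R=np.array(p['attitude']);o=np.array(p['origin'])
    c=(P-o)@R; f=192/np.tan(np.radians(p['fovy'])/2)
    return np.c_[p['cx']+f*c[:,0]/-c[:,2], p['cy']+f*c[:,1]/c[:,2]]
def ray(p,uv,z):
    R=np.array(p['attitude']);o=np.array(p['origin']); f=192/np.tan(np.radians(p['fovy'])/2)
    d=R@np.array([(uv[0]-p['cx'])/f,-(uv[1]-p['cy'])/f,-1.]); return o+d*(z-o[2])/d[2]
def crop(im,u0,v0,w,h,k,name,pts=()):
    c=cv2.resize(im[v0:v0+h,u0:u0+w],None,fx=k,fy=k,interpolation=cv2.INTER_CUBIC)
    for q in pts: cv2.circle(c,(int((q[0]-u0+.5)*k),int((q[1]-v0+.5)*k)),2,(255,0,255),-1)
    for i in range(0,w,10): cv2.putText(c,str(u0+i),(i*k,10),0,.3,(255,255,255),1)
    for i in range(0,h,10): cv2.putText(c,str(v0+i),(0,i*k+4),0,.3,(255,255,255),1)
    cv2.imwrite(name,c)
def Rz(a): return np.array([[np.cos(a),-np.sin(a),0],[np.sin(a),np.cos(a),0],[0,0,1]])
E
python3 - <<'E'
from h import *
print(camera_params('scene').keys())
s=cv2.imread('pics/scene1.png');t=cv2.imread('pics/top1.png')
ps=camera_params('scene');pt=camera_params('top')
post=np.array([573.5,215,0]); a=-0.0
pp=[post+[0,0,z] for z in (40,68,160,188)]
g=np.array([408,-177,195.5]);A=np.radians(-13.9)
gp=[g+Rz(A)@q for q in np.array([[0,0,0],[0,90,-52.5],[0,90,-172.5],[0,65,-17.5],[0,-65,-17.5],[0,-65,-187.5]])]
crop(s,320,110,80,105,7,'pics/a.png',proj(ps,pp))
crop(t,135,170,80,60,9,'pics/b.png',proj(pt,pp))
crop(s,100,140,115,110,6,'pics/c.png',proj(ps,gp))
crop(t,280,230,100,60,8,'pics/d.png',proj(pt,gp))
E
```

```text
dict_keys(['fovy', 'cx', 'cy', 'origin', 'attitude'])
```

View pics/a.png

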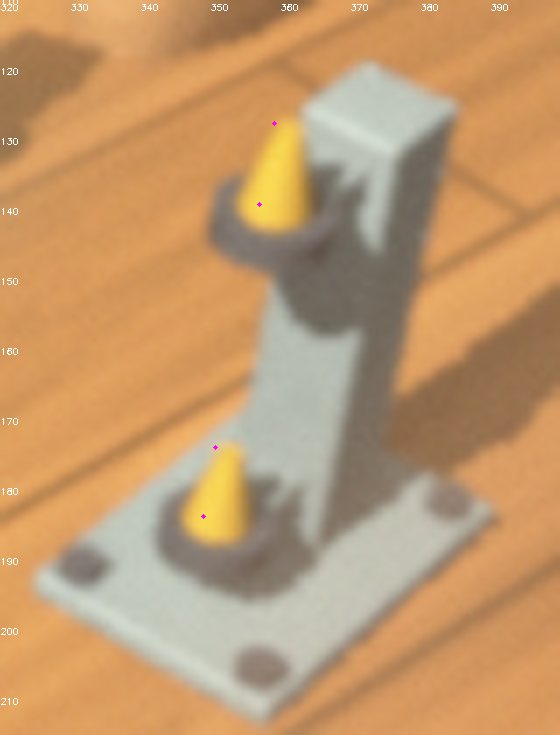

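View pics/b.png

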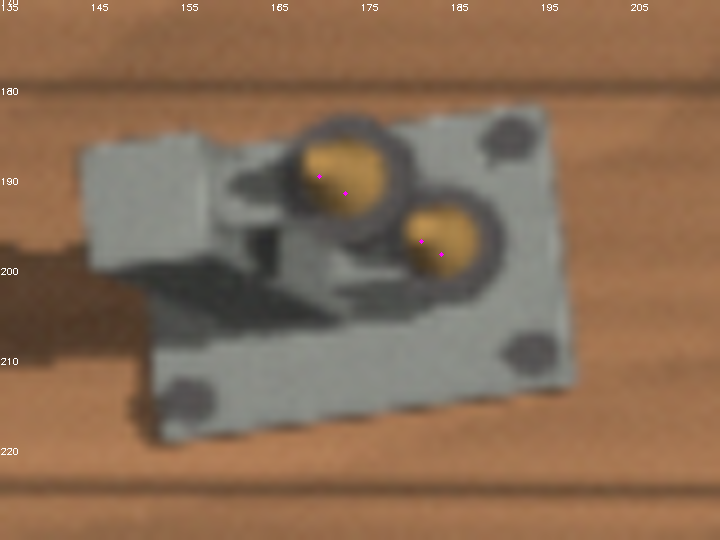

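View pics/c.png

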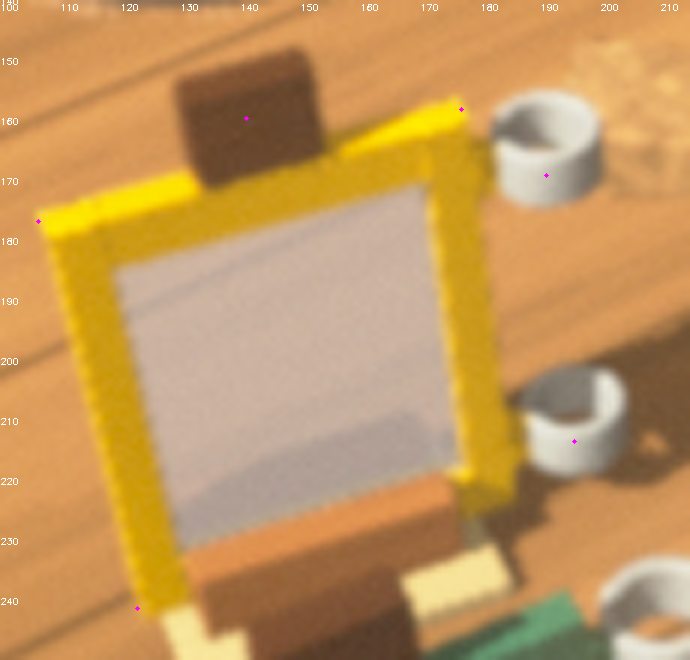

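View pics/d.png

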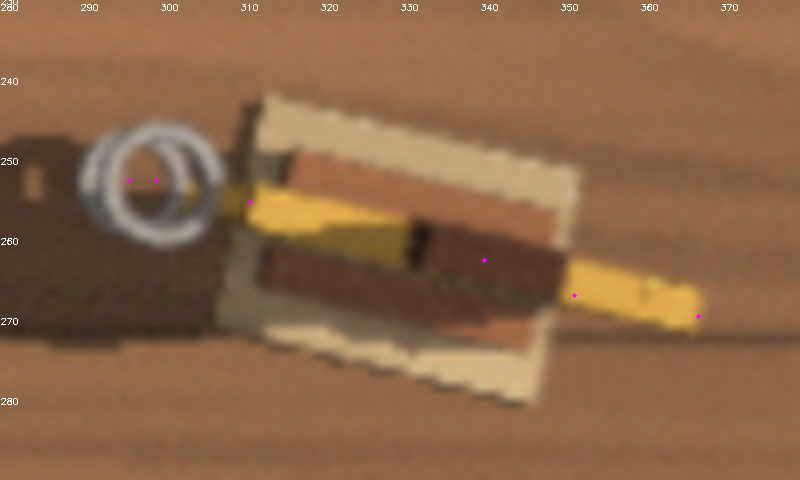

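Run:
```python
from h import *
from scipy.optimize import least_squares
ps=camera_params('scene');pt=camera_params('top')
picks=[(ps,[0,0,68],(360.3-8.2,173.8)),(ps,[0,0,188],(360.4,127.3)),(ps,[0,0,40],(349.8,185.)),
(pt,[0,0,160],(173,189.8)),(pt,[0,0,40],(183.6,197))]
f=lambda v:np.concatenate([proj(p,np.r_[v[:2],0]+q)[0]-uv for p,q,uv in picks])
r=least_squares(f,[573,215],loss='soft_l1');print('post',r.x,np.round(r.fun if 0 else f(r.x).reshape(-1,2),1).tolist())
gp=[(ps,[0,90,-32.5],(189.8,161)),(ps,[0,90,-152.5],(194.3,207.3)),(ps,[-6,-65,-17.5],(104.8,175.5)),(ps,[6,-65,-17.5],(107.5,179.5)),(ps,[7,-20,17.5],(129.5,157.5)),(ps,[-7,20,17.5],(149,148)),
(pt,[0,90,-32.5],(299.4,252.8)),(pt,[0,-65,-17.5],(366.7,268.3)),(pt,[0,0,17.5],(340.5,262.5)),(pt,[0,65,-17.5],(309.5,255.5))]
g=lambda v:np.concatenate([proj(p,np.r_[v[:2],v[3]]+Rz(v[2])@q)[0]-uv for p,q,uv in gp])
r=least_squares(g,[408,-177,-.24,195.5],loss='soft_l1');print('guard',r.x,np.degrees(r.x[2]),np.round(g(r.x).reshape(-1,2),1).tolist())
# post yaw from base edges in top, z~8?
for uv in [(194,182),(197,212),(153,219)]: print(np.round(ray(pt,uv,8)))
for uv in [(143.5,187),(156,185.3),(145,200),(158,199)]: print(np.round(ray(pt,uv,170)))
```

```text
post [576.81249366 215.67411824] [[-0.4, 0.4], [-0.3, 0.5], [0.1, -1.0], [-0.4, -0.2], [-0.2, -0.4]]
guard [ 4.07585453e+02 -1.76547543e+02 -2.27783828e-01  1.92564558e+02] -13.051052001929536 [[-0.0, 0.1], [0.1, -0.7], [0.9, 0.2], [-0.2, 0.2], [-0.2, 0.3], [0.3, -0.5], [-0.1, -0.0], [-0.4, 0.5], [0.5, -0.0], [0.9, -0.1]]
[623. 194.   8.]
[538. 183.   8.]
[518. 306.   8.]
[581. 284. 170.]
[586. 254. 170.]
[550. 279. 170.]
[552. 247. 170.]
```

>>> play_rows:
  xyz:
    - [0,-0.04,0]
    - [0,-0.08,0]
    - [0,-0.1,0]
    - [-0.175,-0.1,-0.245]
    - [-0.175,-0.1,-0.245]
    - [-0.175,-0.1,-0.245]
    - [-0.175,-0.1,-0.245]
    - [-0.175,-0.1,-0.245]
    - [-0.175,-0.1,-0.245]
    - [-0.175,-0.1,-0.245]
    - [-0.175,-0.1,-0.245]
    - [-0.63,-0.1,-0.444]
    - [-0.63,-0.1,-0.444]
    - [-0.63,-0.1,-0.444]
    - [-0.63,-0.1,-0.444]
    - [-0.63,-0.1,-0.444]
    - [-0.63,-0.1,-0.444]
    - [-0.63,-0.1,-0.444]
    - [-0.63,-0.1,-0.444]
    - [-0.63,-0.1,-0.444]
  turn:
    - [0,0,0]
    - [0,0,0]
    - [0,0,0]
    - [0,0.1,0]
    - [0,0.2,0]
    - [0,0.3,0]
    - [0,0.4,0]
    - [0,0.5,0]
    - [0,0.6,0]
    - [0,0.7,0]
    - [0,0.8,0]
    - [0,0.9,0]
    - [0,1.0,0]
    - [0,1.1,0]
    - [0,1.2,0]
    - [0,1.3,0]
    - [0,1.4,0]
    - [0,1.4,0]
    - [0,1.4,0]
    - [0,1.4,0]
  fingers: [1,1,1,1,1,1,1,1,1,1,1,1,1,1,1,1,1,1,1,1]

```text
clock: 2.17
tool_pos: [405.0, -56.5, 505.0]
orientation: [[0.975, 0.001, 0.223], [-0.223, 0.001, 0.975], [0.001, -1.0, 0.001]]
wrist_force: [1.5, -0.6, -0.0]
gripper_width: 1.0
```

>>> play_rows:
  xyz:
    - [0.029,0.03,-0.116]
    - [0.029,0.045,-0.116]
    - [0.029,0.045,-0.116]
    - [0.029,0.045,-0.116]
    - [0.029,0.045,-0.116]
  turn:
    - [0,0,0]
    - [0,0,0]
    - [0,0,0]
    - [0,0,0]
    - [0,0,0]
  fingers: [1,1,1,1,1]

```text
clock: 2.58
tool_pos: [406.6, -178.1, 459.3]
orientation: [[0.974, -0.0, 0.228], [-0.228, 0.0, 0.974], [-0.0, -1.0, 0.0]]
wrist_force: [0.2, -0.1, 0.7]
gripper_width: 1.0
```

Run:
```python
from h import *
s=sense();print(s['clock'],s['tool_pos'],np.round(s['orientation'],3).tolist(),s['joints'])
p=camera_params('wrist')
im=camera('wrist'); cv2.imwrite('pics/w1.png',im); print(p)
for q in ['guard_tab','guard_eye']: print(q,[(np.round(d['location']).tolist(),round(d['score'],2)) for d in place_of(q,'wrist')])
g=np.array([407.6,-176.5,195.5]);A=-.228
gp=[g+Rz(A)@q for q in np.array([[7,20,17.5],[-7,20,17.5],[7,-20,17.5],[-7,-20,17.5],[0,90,-32.5],[0,90,-152.5],[0,65,-17.5],[0,-65,-17.5]])]
print(np.round(proj(p,gp)).tolist())
for q in proj(p,gp): cv2.circle(im,(int(q[0]),int(q[1])),2,(255,0,255),-1)
cv2.imwrite('pics/w1o.png',im)
```

```text
2.5833 [ 406.64912146 -178.08031092  459.30648413] [[0.974, -0.0, 0.228], [-0.228, 0.0, 0.974], [-0.0, -1.0, 0.0]] [-0.50401971  0.01787791  0.8404829   1.97129525 -0.0149295   1.15873382
  0.11213155]
{'fovy': 71.50867498350696, 'cx': 257.6449463907151, 'cy': 193.88036963266248, 'origin': array([ 425.12165599, -100.71783803,  440.28156537]), 'attitude': array([[ 0.97336204,  0.21971645,  0.06550585],
       [-0.22927098,  0.93144141,  0.28258045],
       [ 0.00107271, -0.29007167,  0.95700432]])}
guard_tab [([414.0, -180.0, 198.0], 0.97), ([608.0, -261.0, 197.0], 0.37)]
guard_eye [([427.0, -91.0, 151.0], 0.8)]
[[266.0, 182.0], [250.0, 182.0], [265.0, 224.0], [250.0, 224.0], [257.0, 100.0], [257.0, 104.0], [257.0, 127.0], [258.0, 249.0]]
```

View pics/w1o.png

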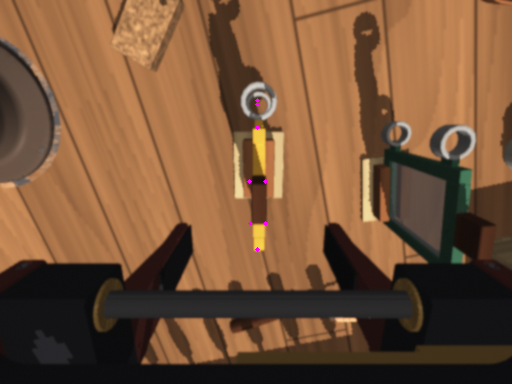

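>>> play_rows:
  xyz:
    - [0,0.035,0.001]
    - [0,0.065,0.001]
    - [0.0,0.09,0.001]
    - [0.0,0.097,0.001]
    - [0.0,0.097,0.001]
    - [0.0,0.097,0.001]
    - [0.0,0.097,0.001]
    - [0.0,0.097,0.001]
    - [0.0,0.097,0.001]
    - [0.0,0.097,0.001]
    - [0.0,0.097,0.001]
    - [0.0,0.097,0.001]
  turn:
    - [0,0,0]
    - [0,0,0]
    - [0,0,0]
    - [0,0,0]
    - [0,0,0]
    - [0,0,0]
    - [0,0,0]
    - [0,0,0]
    - [0,0,0]
    - [0,0,0]
    - [0,0,0]
    - [0,0,0]
  fingers: [1,1,1,1,1,0,0,0,0,0,0,0]
  force: 40

```text
clock: 3.73
tool_pos: [408.2, -173.7, 363.4]
orientation: [[0.975, 0.002, 0.222], [-0.222, 0.002, 0.975], [0.001, -1.0, 0.002]]
wrist_force: [0.1, 0.2, -0.2]
gripper_width: 0.509
```

>>> play_rows:
  xyz:
    - [0,0,0]
    - [0,0,0]
    - [0,0,0]
    - [0,0,0]
    - [0,0,0]
    - [0,0,0]
    - [0,0,0]
    - [0,0,0]
    - [0,0,0]
  turn:
    - [0,0,0]
    - [0,0,0]
    - [0,0,0]
    - [0,0,0]
    - [0,0,0]
    - [0,0,0]
    - [0,0,0]
    - [0,0,0]
    - [0,0,0]
  fingers: [0,0,0,0,0,0,0,0,0]
  force: 40

```text
clock: 4.48
tool_pos: [408.2, -173.8, 363.4]
orientation: [[0.975, 0.002, 0.222], [-0.222, 0.002, 0.975], [0.001, -1.0, 0.002]]
wrist_force: [-0.5, 0.3, -0.1]
gripper_width: 0.157
```

>>> play_rows:
  xyz:
    - [0,-0.015,0]
    - [0,-0.03,0]
    - [0,-0.045,0]
    - [0,-0.06,0]
    - [0,-0.075,0]
    - [0,-0.09,0]
    - [0,-0.09,0]
    - [0,-0.09,0]
  turn:
    - [0,0,0]
    - [0,0,0]
    - [0,0,0]
    - [0,0,0]
    - [0,0,0]
    - [0,0,0]
    - [0,0,0]
    - [0,0,0]
  fingers: [0,0,0,0,0,0,0,0]
  force: 40

```text
clock: 5.15
tool_pos: [407.9, -173.8, 453.2]
orientation: [[0.975, 0.003, 0.221], [-0.221, 0.002, 0.975], [0.002, -1.0, 0.003]]
wrist_force: [0.3, -0.4, -4.2]
gripper_width: 0.159
```

Run:
```python
from h import *
s=sense();print(s['clock'],s['tool_pos'],np.round(s['orientation'],3).tolist(),s['wrist_force'],s['gripper_width'])
im=camera('scene'); cv2.imwrite('pics/s2.png',im)
for q in ['guard_tab','guard_eye','spare_tab']: print(q,[(np.round(d['location']).tolist(),round(d['score'],2)) for d in place_of(q,'scene')])
```

```text
5.15 [ 407.92737184 -173.83730181  453.20123324] [[0.975, 0.003, 0.221], [-0.221, 0.002, 0.975], [0.002, -1.0, 0.003]] [ 0.28026045 -0.38331526 -4.15796819] 0.1591181664694943
guard_tab [([407.0, -179.0, 287.0], 0.65)]
guard_eye [([430.0, -90.0, 236.0], 0.61), ([607.0, -265.0, 195.0], 0.53)]
spare_tab [([609.0, -268.0, 193.0], 0.76)]
```

View pics/s2.png

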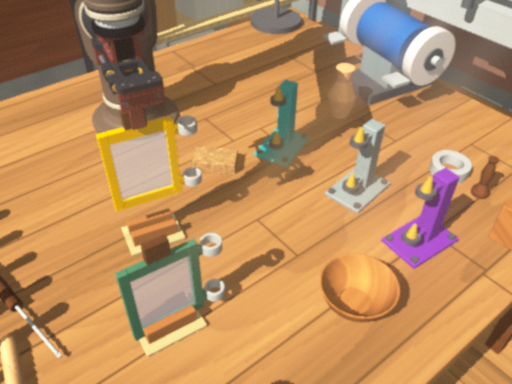

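>>> play_rows:
  xyz:
    - [-0.002,0,0.015]
    - [-0.004,0,0.04]
    - [-0.007,0,0.065]
    - [-0.01,0,0.09]
    - [-0.012,0,0.115]
    - [-0.014,0,0.145]
    - [-0.017,0,0.175]
    - [0.002,0,0.187]
    - [0.021,0,0.199]
    - [0.041,0,0.211]
    - [0.06,0,0.223]
    - [0.079,0,0.235]
    - [0.098,0,0.247]
    - [0.118,0,0.259]
    - [0.13,0.005,0.267]
    - [0.1365,0.01,0.271]
    - [0.1365,0.013,0.271]
    - [0.1365,0.013,0.271]
    - [0.1365,0.013,0.271]
  turn:
    - [0,0,0]
    - [0,0,0]
    - [0,0,0]
    - [0,0,0]
    - [0,0,0]
    - [0,0,0]
    - [0,0,0]
    - [0,-0.05,0]
    - [0,-0.1,0]
    - [0,-0.15,0]
    - [0,-0.2,0]
    - [0,-0.25,0]
    - [0,-0.3,0]
    - [0,-0.34,0]
    - [0,-0.37,0]
    - [0,-0.38,0]
    - [0,-0.38,0]
    - [0,-0.38,0]
    - [0,-0.38,0]
  fingers: [0,0,0,0,0,0,0,0,0,0,0,0,0,0,0,0,0,0,0]
  force: 40

```text
clock: 6.93
tool_pos: [600.1, 59.7, 439.1]
orientation: [[0.988, -0.002, -0.154], [0.154, 0.001, 0.988], [-0.002, -1.0, 0.001]]
wrist_force: [-0.4, 0.2, -3.9]
gripper_width: 0.16
```

Run:
```python
from h import *
s=sense();print(s['clock'],s['tool_pos'],np.round(s['orientation'],3).tolist(),s['wrist_force'],s['gripper_width'],s['joints'])
R=np.array(s['orientation']);T=np.array(s['tool_pos'])
post=np.array([576.8,215.7,0])
eye=T+R@np.array([0,220.4,87.2]); print('eye',eye)
leye=T+R@np.array([0,340.4,87.2])
for c in ['scene','top','wrist']:
    p=camera_params(c);im=camera(c)
    cv2.imwrite(f'pics/{c}3.png',im)
    pts=proj(p,[eye,eye+[0,0,20],leye,leye+[0,0,20],post+[0,0,188],post+[0,0,68]])
    print(c,np.round(pts).tolist())
    u,v=np.clip(pts.mean(0)-[70,50],0,[372,284]).astype(int)
    crop(im,u,v,140,100,5,f'pics/{c}3c.png',pts)
    print([(np.round(d['location']).tolist(),round(d['score'],2)) for q in ['guard_eye','post'] for d in place_of(q,c)])
```

```text
6.9333 [600.1255499   59.66668117 439.10890392] [[0.988, -0.002, -0.154], [0.154, 0.001, 0.988], [-0.002, -1.0, 0.001]] [-0.41847225  0.17244994 -3.87891734] 0.15994757419486813 [-0.61139231  0.38053089  0.58899308  1.63667492 -0.22490653  1.19447918
  0.18288632]
eye [586.26425671 146.0444065  218.82101701]
scene [[341.0, 130.0], [342.0, 121.0], [333.0, 179.0], [334.0, 171.0], [360.0, 128.0], [352.0, 174.0]]
[([586.0, 146.0, 222.0], 0.64), ([754.0, 198.0, 1.0], 0.85), ([574.0, 212.0, -2.0], 0.69), ([360.0, 189.0, 4.0], 0.62)]
top [[197.0, 182.0], [195.0, 180.0], [205.0, 190.0], [204.0, 189.0], [170.0, 188.0], [181.0, 195.0]]
[]
wrist [[256.0, 102.0], [256.0, 101.0], [256.0, 106.0], [256.0, 106.0], [258.0, 5.0], [257.0, 45.0]]
[([586.0, 146.0, 225.0], 0.95), ([580.0, 218.0, -1.0], 0.95), ([752.0, 201.0, -2.0], 0.67), ([360.0, 189.0, 1.0], 0.6)]
```

View pics/scene3c.png

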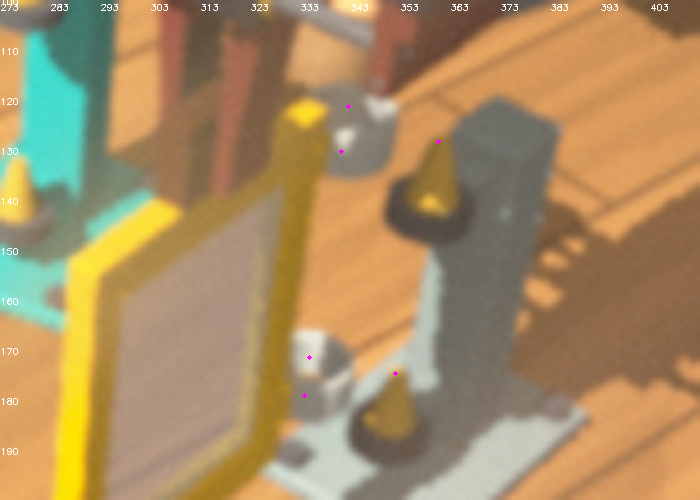

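View pics/top3c.png

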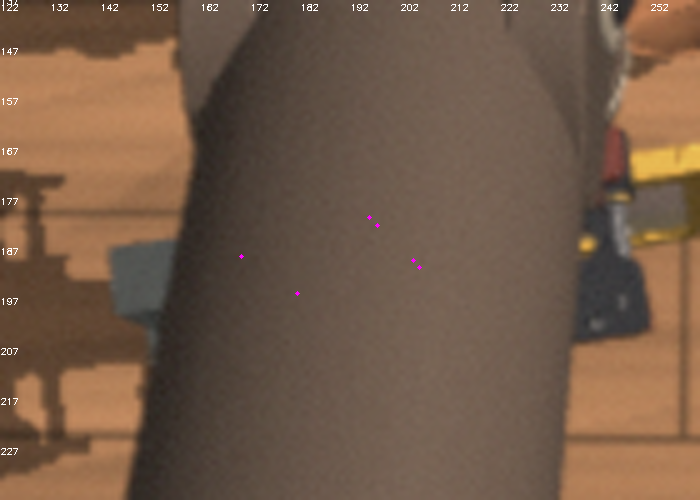

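View pics/wrist3c.png

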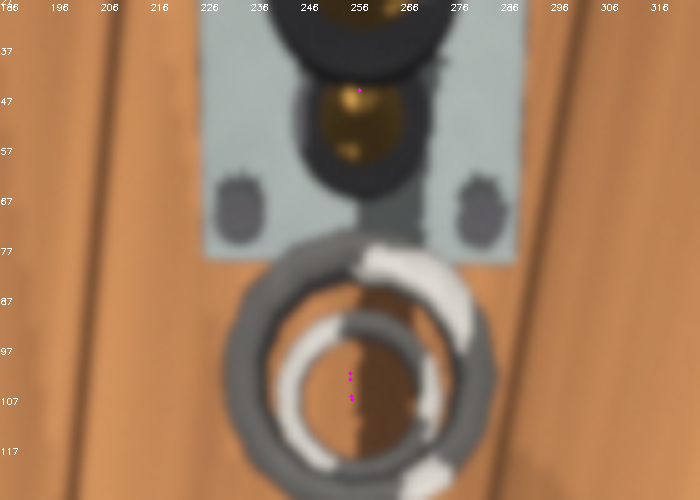

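>>> play_rows:
  xyz:
    - [0,0,0.01]
    - [0.001,0,0.025]
    - [0.001,0,0.04]
    - [0.001,0,0.055]
    - [0.0015,0,0.065]
    - [0.0015,0,0.07]
    - [0.0015,0,0.07]
    - [0.0015,0,0.07]
    - [0.0015,0,0.07]
  turn:
    - [0,0,0]
    - [0,0,0]
    - [0,0,0]
    - [0,0,0]
    - [0,0,0]
    - [0,0,0]
    - [0,0,0]
    - [0,0,0]
    - [0,0,0]
  fingers: [0,0,0,0,0,0,0,0,0]
  force: 40

```text
clock: 8.13
tool_pos: [591.5, 128.7, 440.2]
orientation: [[0.988, 0.001, -0.155], [0.155, 0.001, 0.988], [0.001, -1.0, 0.001]]
wrist_force: [-0.3, -0.4, -4.1]
gripper_width: 0.156
```

```bash
cat > chk.py <<'E'
from h import *
import sys
n=sys.argv[1]
s=sense();print(s['clock'],s['tool_pos'],np.round(s['orientation'],3).tolist(),s['wrist_force'],s['gripper_width'])
R=np.array(s['orientation']);T=np.array(s['tool_pos'])
post=np.array([576.8,215.7,0])
eye=T+R@np.array([0,220.4,87.2]); print('eye',eye)
leye=T+R@np.array([0,340.4,87.2])
for c in ['scene','wrist']:
    p=camera_params(c);im=camera(c)
    cv2.imwrite(f'pics/{c}{n}.png',im)
    pts=proj(p,[eye+[0,0,20],leye+[0,0,20],post+[0,0,188],post+[0,0,68]])
    print(c,np.round(pts).tolist())
    u,v=np.clip(pts.mean(0)-[60,50],0,[392,284]).astype(int)
    crop(im,u,v,120,100,6,f'pics/{c}{n}c.png',pts)
    print([(np.round(d['location']).tolist(),round(d['score'],2)) for q in ['guard_eye','post'] for d in place_of(q,c)])
E
python3 chk.py 4
```

```text
8.1333 [591.51342469 128.65096915 440.17848713] [[0.988, 0.001, -0.155], [0.155, 0.001, 0.988], [0.001, -1.0, 0.001]] [-0.28430363 -0.41231866 -4.13699265] 0.15625073908074819
eye [578.14488985 215.06279629 219.87352031]
scene [[365.0, 106.0], [355.0, 155.0], [360.0, 128.0], [352.0, 174.0]]
[([579.0, 214.0, 223.0], 0.75), ([360.0, 188.0, 4.0], 0.91), ([576.0, 213.0, -3.0], 0.76), ([755.0, 200.0, -1.0], 0.58)]
wrist [[257.0, 100.0], [257.0, 105.0], [256.0, 102.0], [256.0, 106.0]]
[([357.0, 189.0, -0.0], 0.88), ([577.0, 215.0, -1.0], 0.86), ([751.0, 197.0, -1.0], 0.68)]
```

View pics/scene4c.png

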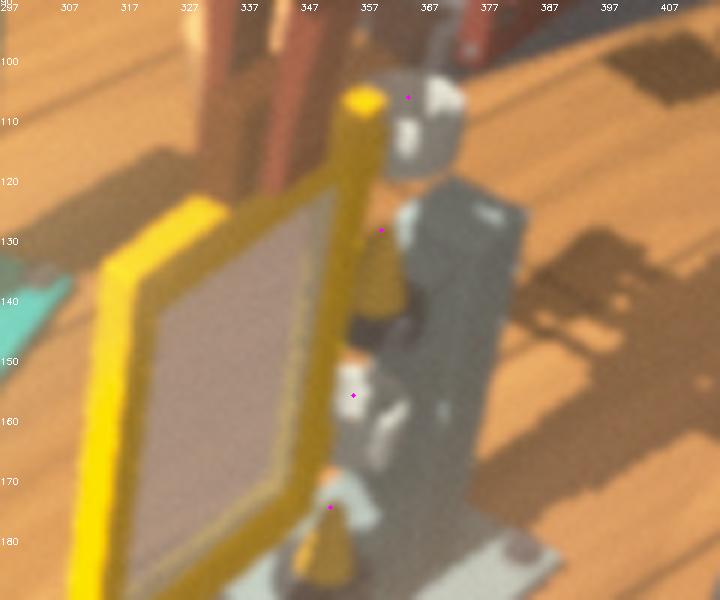

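View pics/wrist4c.png

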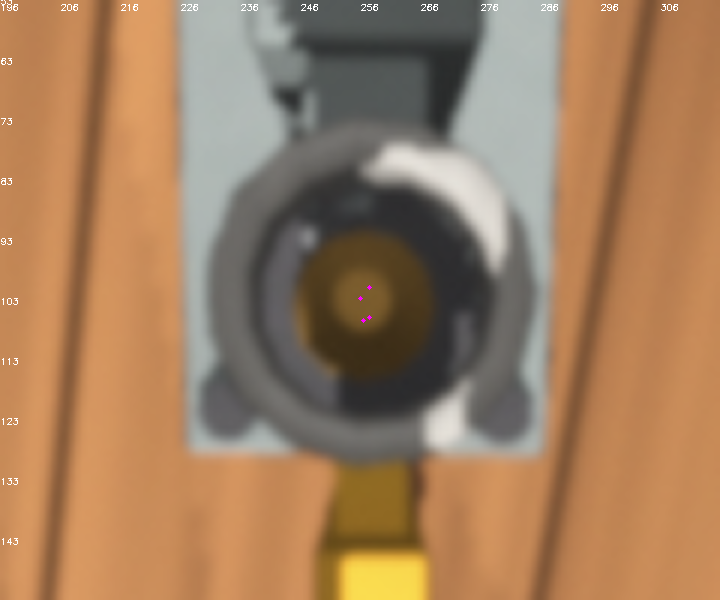

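>>> play_rows:
  xyz:
    - [-0.001,0.01,0]
    - [-0.001,0.02,0]
    - [-0.001,0.03,0]
    - [-0.001,0.038,0]
    - [-0.001,0.044,0]
    - [-0.001,0.049,0]
    - [-0.001,0.053,0]
    - [-0.001,0.056,0]
    - [-0.001,0.057,0]
    - [-0.001,0.057,0]
  turn:
    - [0,0,0]
    - [0,0,0]
    - [0,0,0]
    - [0,0,0]
    - [0,0,0]
    - [0,0,0]
    - [0,0,0]
    - [0,0,0]
    - [0,0,0]
    - [0,0,0]
  fingers: [0,0,0,0,0,0,0,0,0,0]
  force: 40

```text
clock: 9.27
tool_pos: [590.5, 129.2, 383.0]
orientation: [[0.988, 0.0, -0.155], [0.155, 0.002, 0.988], [0.001, -1.0, 0.002]]
wrist_force: [-0.6, 0.4, -4.0]
gripper_width: 0.156
```

```bash
python3 chk.py 5
```

```text
9.2667 [590.51787389 129.18621696 383.03349535] [[0.988, 0.0, -0.155], [0.155, 0.002, 0.988], [0.001, -1.0, 0.002]] [-0.64922139  0.38476321 -4.04976206] 0.15613830148311658
eye [577.05757263 215.71932526 162.78172701]
scene [[360.0, 130.0], [351.0, 176.0], [360.0, 128.0], [352.0, 174.0]]
[([580.0, 216.0, 164.0], 0.57), ([755.0, 201.0, -2.0], 0.91), ([575.0, 214.0, 0.0], 0.77), ([360.0, 190.0, 4.0], 0.63)]
wrist [[257.0, 100.0], [257.0, 105.0], [256.0, 100.0], [257.0, 105.0]]
[([361.0, 189.0, -1.0], 0.96), ([580.0, 217.0, 3.0], 0.67), ([755.0, 202.0, -1.0], 0.59)]
```

View pics/scene5c.png

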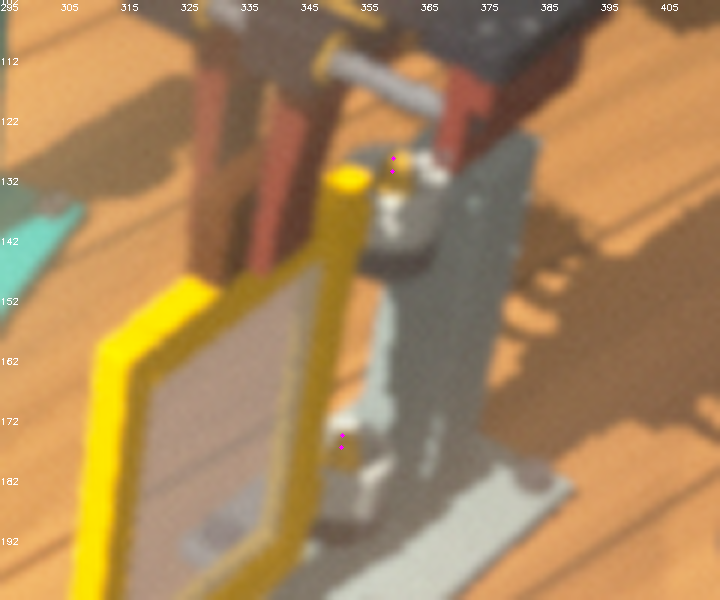

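View pics/wrist5c.png

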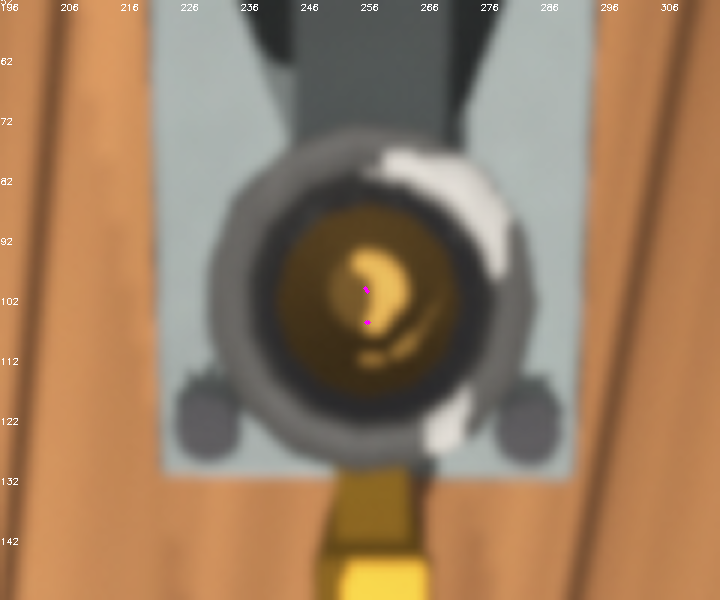

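>>> play_rows:
  xyz:
    - [0,0.001,0]
    - [0,0.002,0]
    - [0,0.003,0]
    - [0,0.0035,0]
    - [0,0.0035,0]
  turn:
    - [0,0,0]
    - [0,0,0]
    - [0,0,0]
    - [0,0,0]
    - [0,0,0]
  fingers: [0,0,0,0,0]
  force: 40

```text
clock: 9.98
tool_pos: [590.6, 129.1, 380.1]
orientation: [[0.988, 0.001, -0.155], [0.155, 0.002, 0.988], [0.001, -1.0, 0.002]]
wrist_force: [-0.3, -0.3, -1.6]
gripper_width: 0.159
```

>>> play_rows:
  xyz:
    - [0,0,0]
    - [0,0,0]
    - [0,0,0]
    - [0,0,0]
    - [0,0,0]
    - [0,0,0]
    - [0,0,0]
    - [0,0,0]
    - [0,0,0]
    - [0,0,0]
  turn:
    - [0,0,0]
    - [0,0,0]
    - [0,0,0]
    - [0,0,0]
    - [0,0,0]
    - [0,0,0]
    - [0,0,0]
    - [0,0,0]
    - [0,0,0]
    - [0,0,0]
  fingers: [0.3,0.6,0.6,0.6,0.6,0.6,0.6,0.6,0.6,0.6]

```text
clock: 10.82
tool_pos: [590.6, 129.1, 380.1]
orientation: [[0.988, 0.001, -0.155], [0.155, 0.002, 0.988], [0.001, -1.0, 0.002]]
wrist_force: [-0.3, 0.3, 0.5]
gripper_width: 0.598
```

```bash
python3 chk.py 6
```

```text
10.8167 [590.57768953 129.10267498 380.0970465 ] [[0.988, 0.001, -0.155], [0.155, 0.002, 0.988], [0.001, -1.0, 0.002]] [-0.28509034  0.32045433  0.51663698] 0.5977558838374962
eye [577.25940553 215.71889143 159.86931355]
scene [[360.0, 131.0], [351.0, 177.0], [360.0, 128.0], [352.0, 174.0]]
[([580.0, 212.0, 164.0], 0.59), ([360.0, 190.0, 5.0], 0.95), ([573.0, 213.0, -1.0], 0.85), ([751.0, 197.0, 2.0], 0.61)]
wrist [[257.0, 100.0], [257.0, 105.0], [256.0, 99.0], [257.0, 105.0]]
[([360.0, 190.0, 4.0], 0.93), ([749.0, 199.0, -2.0], 0.78), ([580.0, 215.0, 2.0], 0.73)]
```

View pics/wrist6.png

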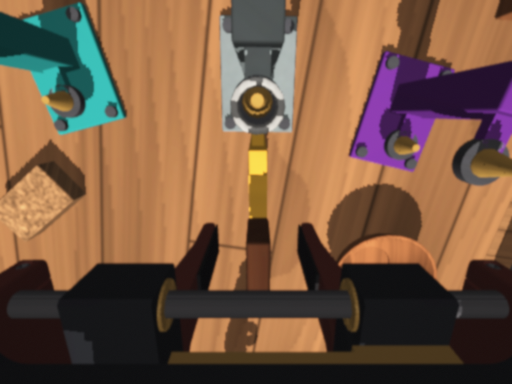

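View pics/scene6c.png

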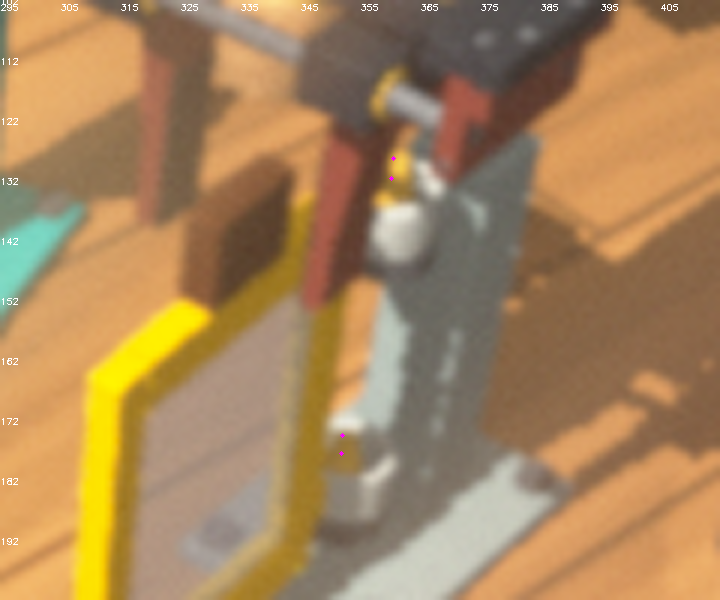

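Released, with the tab free between the open fingers. I'll retreat straight up.

>>> play_rows:
  xyz:
    - [0,-0.01,0]
    - [0,-0.03,0]
    - [0,-0.055,0]
    - [0,-0.085,0]
    - [0,-0.12,0]
    - [0,-0.14,0]
    - [0,-0.14,-0.04]
    - [0,-0.14,-0.08]
    - [0,-0.14,-0.12]
    - [0,-0.14,-0.16]
    - [0,-0.14,-0.16]
    - [0,-0.14,-0.16]
    - [0,-0.14,-0.16]
  turn:
    - [0,0,0]
    - [0,0,0]
    - [0,0,0]
    - [0,0,0]
    - [0,0,0]
    - [0,0,0]
    - [0,0,0]
    - [0,0,0]
    - [0,0,0]
    - [0,0,0]
    - [0,0,0]
    - [0,0,0]
    - [0,0,0]
  fingers: [0.6,0.6,0.6,0.6,0.6,0.6,0.6,0.6,0.6,0.6,0.6,0.6,0.6]

```text
clock: 12.2
tool_pos: [615.2, -29.0, 520.3]
orientation: [[0.988, 0.001, -0.155], [0.155, 0.003, 0.988], [0.002, -1.0, 0.003]]
wrist_force: [0.4, 1.5, -0.1]
gripper_width: 0.596
```

Run:
```python
from h import *
s=sense();print(s['clock'],s['tool_pos'],s['wrist_force'])
for c in ['scene','top','wrist']:
    im=camera(c);cv2.imwrite(f'pics/{c}7.png',im)
    for q in ['guard_tab','guard_eye','spare_tab']: print(c,q,[(np.round(d['location']).tolist(),round(d['score'],2)) for d in place_of(q,c)])
im=cv2.imread('pics/scene7.png');crop(im,290,90,120,120,5,'pics/s7c.png')
```

```text
12.2 [615.22292427 -29.02950648 520.25386852] [ 0.35444149  1.53067383 -0.10073685]
scene guard_tab [([591.0, 121.0, 209.0], 0.95)]
scene guard_eye [([580.0, 212.0, 163.0], 0.74)]
scene spare_tab [([608.0, -268.0, 194.0], 0.6)]
top guard_tab [([590.0, 123.0, 209.0], 0.9), ([573.0, 216.0, -1.0], 0.19)]
top guard_eye [([577.0, 211.0, 158.0], 0.84)]
top spare_tab [([574.0, 213.0, -0.0], 0.66), ([608.0, -263.0, 201.0], 0.6)]
wrist guard_tab [([595.0, 120.0, 209.0], 0.73)]
wrist guard_eye []
wrist spare_tab [([607.0, -260.0, 194.0], 0.85)]
```

View pics/scene7.png

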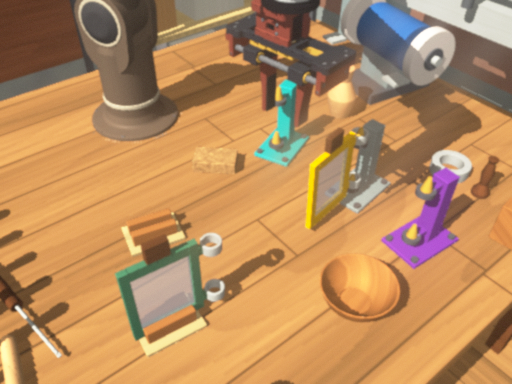

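View pics/s7c.png

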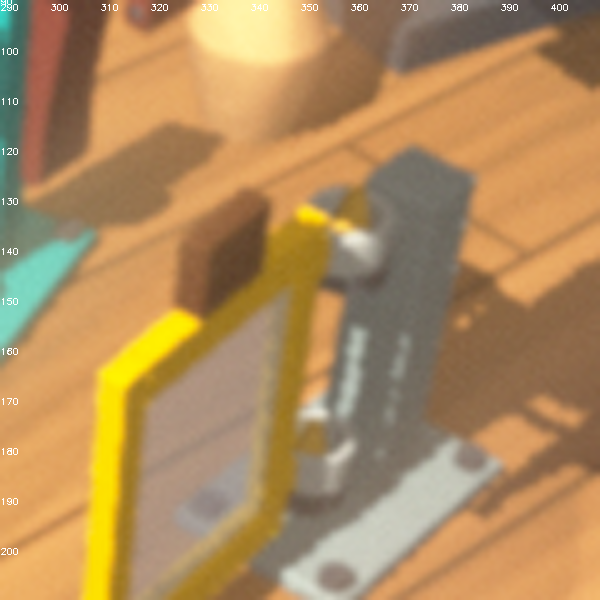

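```bash
python3 -c "
from station import *
print(job_done()); s=sense(); print(s['clock'],s['wrist_force'])"
```

```text
the job is handed in; nothing more can be done
None
the job is handed in; nothing more can be done
```

The yellow guard is hanging on the grey post with both eyes down over their pins. It is released, the arm is clear, and the job was handed in at about 12.7 s. No verdict is reported.

I gripped the wooden tab, lifted the guard about 90 mm out of its stand, and carried it out to +y clear of the green guard. I turned it 22° to line up with the post, slid the lower eye in under the upper seat, and lowered both eyes together until they touched. Then I opened the fingers and backed off up and away.

Last checks:
- **Pins:** the scene picture shows brass inside both eyes, and the leaf looks upright.
- **Upper eye height:** its underside came out at about 158–163 mm, against the seat at 160.
- **Tab height:** about 209 mm, against an expected 212.5.
- **Green guard:** it stayed within about 5 mm of its first reading, which is within the measurement noise.

**Disagreements:**
- The networks put the upper eye about 4–5 mm from the pin axis I measured. The arm's own pose, before release, put it within 1 mm. Both are inside the 12 mm limit.
- In the last top picture the network also scored the grey post as the green guard's tab, a false detection I discarded.
- The last wrist picture gave no eye reading.

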